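# Short spin in the microcentrifuge

### The arm

A 6-joint arm with a two-finger parallel gripper is mounted at the origin on a cart in front of the work surface, level with it; the furniture and walls round the work are solid. World frame = base frame: x ahead of the robot, y to its left, z up, the work surface at z = 0. Lengths are in mm, angles in rad, forces in N, time in s.
With the tool pointing down it reaches from about 325 to 750 mm from the base axis. Payload 7.6 kg.
Tool frame: the origin (TCP) lies midway between the tips of the shut fingers; the grasp point (between the pads) lies 19 mm behind it (r.grip_point_offset is the distance from the TCP to the grasp point, in mm); z points along the fingers, y is the line along which they close (so a half turn about z gives the same grasp; the last joint's range is limited). The gripper opens to 85 mm and grips with 20 to 120 N. Pads are 22 mm wide; open, the fingers measure 114 mm over their backs; the gripper's body (76 mm by 85 mm) begins 54 mm behind the grasp point. The pads swing forward as they close: fully open they stand 13 mm farther back than shut.
Start: joints at [-0.07, 0.052, 1.401, -0, 1.689, -0.07], TCP at [525.02, 0.022, 231.323] pointing down, gripper open.
Joint ranges: [-2.9, 2.9], [-0.91, 2.17], [0.12, 2.37], [-1.06, 4.2], [0.26, 2.73], [-2.93, 2.93]. Speed limits (rad/s): [2.57, 2.57, 3.01, 3.14, 3.14, 3.14].

### API

Orientations are given as a unit quaternion [x, y, z, w].
In Python, from cell import read_state, eyes, workorder, r gives the robot as it stands.
- The arm moves only by the tool move_arm, never from a script. Its argument "moves" is text: rows parted by semicolons, each of 6 numbers parted by spaces: the shift along the tool's x, y, z in units of 25 mm (1.0 is 25 mm), then the turn, a rotation vector about the tool's x, y, z in units of 6 degrees (1.0 is 6 degrees). In form: dx dy dz wx wy wz; .... A call has 1 to 20 rows; each row is the pose to reach, as a shift and turn from the pose commanded when the call began, along the tool's axes at that moment; what a row does not reach only later rows make up. A row lasts 1/10 s, in which the tool goes at most 50 mm and 8.59 degrees, less where a joint would pass 70% of its speed; a pose out of reach is approached as far as the arm can. A call with a gripper value outside its range is refused whole. "jaw" is the opening, from 0 (shut) to 1 (fully open), set as the call begins (left out, the last holds). The fingers move at their own pace and stop on an object; the grip force is fixed at half the most. Time passes only in rows, so rows that repeat a pose let the fingers close. It gives the time, the measured TCP pose, the force, the opening and the grip force at its end, in the units of the state.
- read_state(): the state, without advancing time (a new reading comes with each control period).
- eyes.grab_frame(name): name is "scene" or "side" or "wrist"; returns the picture (480x640x3 uint8, red, green, blue); there is no depth.
- eyes.camera_params(name): a dict with "intrinsics" (3x3 intrinsics, pixels), "k1" (the pictures are not rectified: a ray, as slopes to the right and down, at radius r is drawn at 1 + k1 r^2 times it, then the intrinsics apply), "world_from_camera" (4x4, takes a point from camera to world coordinates); the wrist camera has in their place "mount" (4x4, takes a point from camera to tool coordinates, whose origin is the TCP and whose axes are the flange's). Camera axes: x right, y up, looking along -z (the intrinsics and any distortion apply to the point x, -y, -z); pixel columns grow to the right and rows downward; lengths in mm; the calibration is good to about 2 mm. A picture is of the moment at which its call begins: read the wrist's pose just before it. camera_params takes no time and is no camera call.
- workorder.finish_job(): hands the job in; it is judged then, once.
The state is a dict: "time_s": time; "joint_pos": joint angles; "qd": joint speeds; "joint_torque": joint torques, N m; "tool_pos": TCP position; "ee_rot": TCP orientation; "ft_force": force on the tool from outside, world axes, zero at the start; "moment": the same for the moment, N m; "width": finger opening in mm; "gripper_force": force on a finger pad.
Only numpy, scipy, OpenCV 4.12 (cv2) and the standard library are available. Lean on these libraries where they do the work, as an engineer would, in place of code of your own. Each camera call takes 0.05 s, during which the arm holds its last target. There are 200 camera calls.

### The job

Give the tubes in the bench microcentrifuge a short spin with closed fingertips only, in this order: press its sprung lid down until the latch catches and the lid stays shut by itself; press the raised far end of the mains rocker until it snaps over to on; then press the wide bar-shaped short-spin key fully down and finish while still holding it, since the rotor only turns as long as it is held. Do not press the round or the square key, do not raise the lid, and leave the vials, bottle and carton beside the machine where they are.

Things in the scene. Friction and masses are not known exactly. Their poses are not given: they have to be found in the camera images.
- centrifuge: White and grey bench microcentrifuge, fixed: 250 mm deep, 220 wide, 104 high without lid. Origin: centre of its underside. x from front (panel) to back (hinge), y to the left seen from the front, z up. The front panel slopes 20 degrees up to the back, from 72 mm high at x = -125 mm to 103 at x = -38. On it from left to right: square, round and bar key in a row at x = -97 mm, then the rocker.
- lid (a joint): Opening angle of the lid, rad: 0 hard on its stop, about 0.015 latched, 0.45 to 0.70 at the start (it stands open at the front by itself). Sprung: an unlatched lid rises again when let go. Pressing it down near the front takes 2 to 4 N, about 5 N over the latch in the last 20 mm; the latch snaps in 2 mm before the stop.
- lid_press (a point): Point on the lid's top (outer) face, on its middle line, 16 mm behind the front edge of its plate, 140 mm from the hinge line; moves with the lid (x from front to hinge, z out of the top face). The lid is a plate 12 mm thick, 162 x 194 mm, with a round window and a thumb tab 13 mm long at the middle of its front edge. Lid down, this point is 120 mm above the table.
- lid_hinge (a point): Point on the middle of the lid's hinge line at the back of the machine, 112 mm above the table; the hinge line runs along the machine's y axis, 8 mm below the plane of the lid's top face.
- latch (a joint): Spring latch bolt in the slot of the deck, in m: 0 sprung fully out (also when it has snapped over the lid's striker bar), up to 0.008 pushed back. It moves by itself; nobody touches it.
- rocker (a joint): Tilt of the mains rocker in rad: 0 off (its far end, towards the lid, stands up), 0.4 on. It snaps over past the middle (0.2) and stays. Tipping it takes about 4 N at the far end.
- rocker_far (a point): Point on the rocker's top face near its far end, 17 mm from the pivot (moves with it; z out of the top face). Black slab 40 mm long up the slope, 26 wide, in a bezel 4 mm high. Pivot at mid-length, 9 mm under the top face, 3 mm off the panel, at centrifuge x = -83, y = -78 mm. Off, the far end stands about 16 mm off the panel, on about 8 mm.
- key_short (a joint): Travel of the bar key (short spin) in m: 0 up, 0.004 fully down (about 5 N); it springs back when let go.
- key_short_top (a point): Middle of the top face of the bar key (short spin), the right one of the three keys: 20 mm up the slope, 40 mm wide, standing 8 mm off the panel. z is the panel's outward normal; the key is pressed along -z.
- key_start (a joint): Travel of the round key (timed run), the middle one of the three, 26 mm across, 50 mm to the left of the bar key; 0 up, 0.004 down. Not to be pressed.
- key_open (a joint): Travel of the square key (lid release), the left one, 22 x 22 mm, 95 mm to the left of the bar key; 0 up, 0.004 down. Not to be pressed.
- vial_1: Small vial with black cap, 21 mm across, 50 mm high, standing loose at the left of the machine; origin at the centre of its underside. Bystander.
- vial_2: Second such vial, 21 mm across, 50 mm high, beside the first; origin at the centre of its underside. Bystander.
- dropper_2: Small sample bottle with red cap, 29 mm across, 64 mm high, standing loose at the right of the machine; origin at the centre of its underside. Bystander.
- reagent_carton: Small carton 45 x 75 x 60 mm high, standing loose at the right of the machine; origin at the centre of its underside. Bystander.

How it is judged (in metres and radians):
On the way, in this order (a step that is already met when the one before it is completed fails the run):
1. the lid is down and its latch has snapped in (value of joint lid below 0.03 rad and value of joint latch below 0.001 m), for 0.2 s.
2. the mains rocker is on, the lid still latched (all of step 1 and value of joint rocker above 0.33 rad), for 0.2 s.
At the end, for the whole second after the job is handed in: The lid is down (under 0.03 rad) with its latch snapped in, the rocker is on (over 0.33 of 0.4 rad), and the closed fingers hold the bar key down (over 3 of 4 mm, pushing with 1.5 to 40 N) through the last second; round and square key up (all of step 2 and value of joint key_short above 0.003 m and contact force between the fingers and centrifuge between 1.5 and 40 N and value of joint each of key_start, key_open below 0.001 m); the arm keeps its last pose, push and grip.
It fails at once if the rocker is switched on while the lid is open (value of joint rocker above 0.25 rad and value of joint lid above 0.05 rad).
It fails at once if the bar key is pressed before the lid is latched and the mains on (value of joint key_short above 0.002 m and (value of joint lid above 0.05 rad or value of joint rocker below 0.25 rad)).
It fails at once if the round or the square key is pressed (value of joint any of key_start, key_open above 0.002 m).
It fails at once if the lid is raised instead of pressed down (value of joint lid above 0.85 rad).
It fails at once if a bystander is shifted, lifted or knocked over (moved more than 20 mm) (distance of any of vial_1, vial_2, dropper_2, reagent_carton from where it was at the start of the episode above 0.02 m).
It also fails if it takes over 42 s, if anything falls off the work surface, if the arm or the gripper's body presses on something with over 40 N, if the wrist force passes 120 N, or if a joint passes its speed limit or range.

## Working session

There is one attempt and no reset: what is moved stays moved. The work goes in short steps, Python scripts to look and compute and a tool call to move; the robot and the scene stay as the last step left them, time stands still between calls to the robot, and variables do not carry over. Pictures are saved under pics/ and viewed, at most 10 in all, crops included, and the job is handed in when it is done.

Besides the shell and the picture viewer there is one more tool, called after "Emit:" as name(argument=value, ...) on one line, values as JSON. move_arm: Moves the arm, as the interface text tells. Its arguments: {"type":"object","properties":{"moves":{"type":"string"},"jaw":{"type":"number"}},"required":["moves"]}

```bash
mkdir -p pics
python3 - <<'E'
from cell import read_state, eyes
import cv2, numpy as np
np.set_printoptions(precision=4,suppress=True)
for n in ("scene","side","wrist"):
    cv2.imwrite(f"pics/{n}0.png",eyes.grab_frame(n)[:,:,::-1]); print(n,eyes.camera_params(n))
print(read_state())
E
```

```text
scene {'intrinsics': array([[557.8132,   0.    , 321.3484],
       [  0.    , 557.8132, 227.4519],
       [  0.    ,   0.    ,   1.    ]]), 'k1': -0.04107585707361816, 'world_from_camera': array([[ -0.6538,   0.5564,  -0.5128, 146.5052],
       [ -0.7565,  -0.4648,   0.4601, 460.4892],
       [  0.0177,   0.6888,   0.7248, 768.7737],
       [  0.    ,   0.    ,   0.    ,   1.    ]])}
side {'intrinsics': array([[516.2715,   0.    , 326.414 ],
       [  0.    , 516.2715, 247.1852],
       [  0.    ,   0.    ,   1.    ]]), 'k1': -0.14835143827894867, 'world_from_camera': array([[ -0.7779,   0.387 ,  -0.4951, 174.9636],
       [ -0.6281,  -0.5035,   0.5933, 548.7973],
       [ -0.0197,   0.7725,   0.6347, 664.4487],
       [  0.    ,   0.    ,   0.    ,   1.    ]])}
wrist {'intrinsics': array([[414.8836,   0.    , 320.5741],
       [  0.    , 414.8836, 237.7048],
       [  0.    ,   0.    ,   1.    ]]), 'k1': -0.09154647281929741, 'mount': array([[   0.0011,    0.946 ,    0.3242,   83.2086],
       [   1.    ,   -0.0012,    0.0001,   -0.2501],
       [   0.0005,    0.3242,   -0.946 , -142.1289],
       [   0.    ,    0.    ,    0.    ,    1.    ]])}
{'time_s': 0.15, 'joint_pos': array([-0.0703,  0.0527,  1.4015, -0.    ,  1.6886, -0.0703]), 'qd': array([ 0.0016, -0.0024, -0.0032, -0.0003, -0.0009,  0.0008]), 'joint_torque': array([  0.0009, -38.1952, -36.0423,  -0.    ,   0.0047,   0.0001]), 'tool_pos': array([524.7886,   0.0454, 230.6755]), 'ee_rot': array([ 0.7071,  0.7071, -0.0004, -0.0004]), 'ft_force': array([ 0.196 , -0.7389, -0.2453]), 'moment': array([-0.0575, -0.0083, -0.0148]), 'gripper_force': 0.0, 'width': 85.1330912491387}
```

View pics/scene0.png

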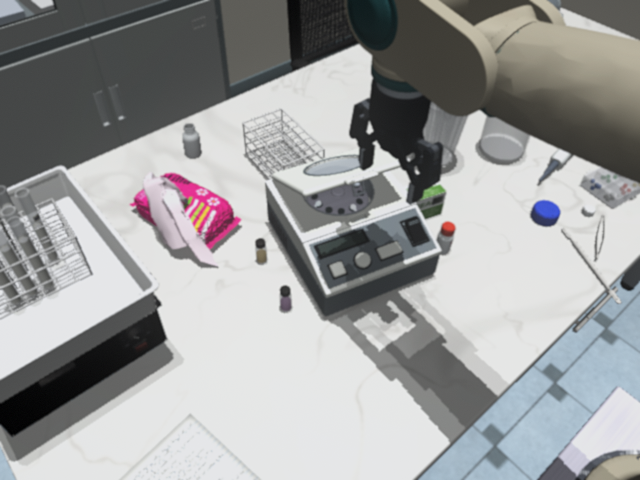

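View pics/side0.png

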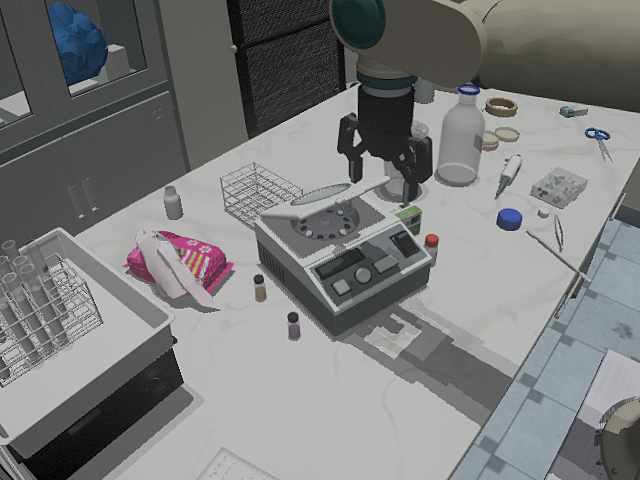

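View pics/wrist0.png

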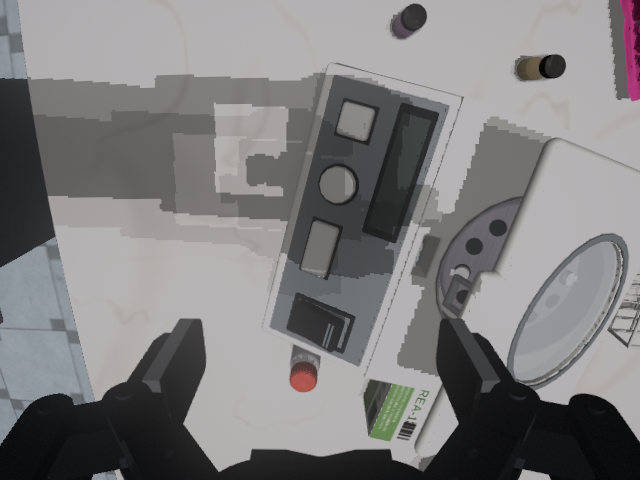

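The wrist view shows the square key at about (356,120), the round key at (338,185), the bar key at (320,247) and the rocker at (320,322). The lid is on the right, with its tab at about (465,290). The two vials are at the top, the red-capped bottle at (303,375), and the carton at (400,410).

```bash
cat > h.py <<'E'
import numpy as np, cv2
from scipy.spatial.transform import Rotation as R
from cell import read_state, eyes
np.set_printoptions(precision=2,suppress=True)
def pose(s=None):
    s=s or read_state(); T=np.eye(4); T[:3,:3]=R.from_quat(s["ee_rot"]).as_matrix(); T[:3,3]=s["tool_pos"]; return T
def ray(n,px,Ttool=None):
    c=eyes.camera_params(n); K=c["intrinsics"]; T=Ttool@c["mount"] if n=="wrist" else c["world_from_camera"]
    d=cv2.undistortPoints(np.array([[px]],float),K,np.array([c["k1"],0,0,0.]))[0,0]
    v=T[:3,:3]@np.array([d[0],-d[1],-1]); return T[:3,3],v/np.linalg.norm(v)
def onz(n,px,z,Tt=None):
    o,v=ray(n,px,Tt); return o+v*(z-o[2])/v[2]
def cross(r1,r2):
    (a,u),(b,w)=r1,r2; t=np.linalg.lstsq(np.c_[u,-w],b-a,rcond=None)[0]
    p,q=a+t[0]*u,b+t[1]*w; return (p+q)/2,np.linalg.norm(p-q)
def keys(img,thr=110,lo=300,hi=6000):
    g=cv2.cvtColor(img,cv2.COLOR_RGB2GRAY); m=(g>thr).astype(np.uint8)
    n,l,s,c=cv2.connectedComponentsWithStats(m,connectivity=4)
    return [(c[i],s[i]) for i in range(1,n) if lo<s[i][4]<hi]
E
python3 - <<'E'
from h import *
T=pose(); im=cv2.imread("pics/wrist0.png")[:,:,::-1]
for p in [(356,120),(338,185),(320,247),(300,200),(315,330)]: print(p,im[p[1],p[0]])
for t in (90,110,130): print(t,[(c,s[4]) for c,s in keys(im,t) if 250<c[0]<480 and c[1]<350])
for n,p in dict(sq=(356,120),ro=(338,185),bar=(320,247)).items(): print(n,onz("wrist",p,89.7,T))
for n,p in dict(fl=(333,65),fr=(265,325)).items(): print(n,onz("wrist",p,72,T))
for n,p in dict(bl=(462,97),br=(361,366)).items(): print(n,onz("wrist",p,103,T))
g=cv2.imread("pics/wrist0.png")
cv2.imwrite("pics/w0c.png",cv2.resize(g[210:370,240:480],None,fx=3,fy=3,interpolation=cv2.INTER_CUBIC))
E
```

```text
(356, 120) [139 137 135]
(338, 185) [111 110 109]
(320, 247) [114 113 110]
(300, 200) [114 112 110]
(315, 330) [53 51 53]
90 [(array([355.1 , 120.62]), np.int32(1026)), (array([337.03, 184.31]), np.int32(976))]
110 [(array([355.15, 119.99]), np.int32(924)), (array([339.86, 180.49]), np.int32(498)), (array([317.92, 250.04]), np.int32(1029))]
130 [(array([355.04, 119.69]), np.int32(774))]
sq [547.72  68.68  89.7 ]
ro [536.37  24.83  89.7 ]
bar [523.94 -20.9   89.7 ]
fl [532.64 104.43  72.  ]
fr [478.21 -96.61  72.  ]
bl [613.08  84.35 103.  ]
br [ 555.91 -114.56  103.  ]
```

View pics/w0c.png

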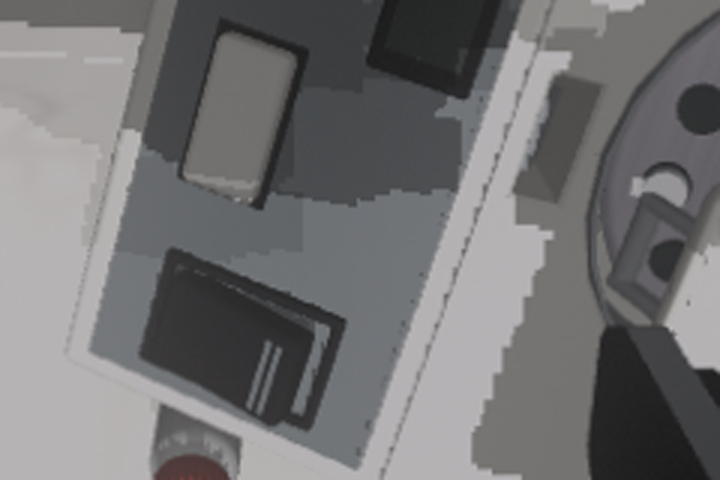

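The crop (3x, offset 240,210) shows the bar key's top centred at crop (241,113), i.e. pixel (320,248). The rocker's bezel is centred near (321,322) and its raised far end with white marks is near (333,334). I'll cross-check these with the fixed cameras and measure the lid angle.

Run:
```python
from h import *
T=pose()
for n in ("scene","side"):
    im=cv2.imread(f"pics/{n}0.png")[:,:,::-1]
    for t in (100,120,140): print(n,t,[(c,s[4]) for c,s in keys(im,t,40,500) if 325<c[0]<405 and 240<c[1]<300])
W={k:ray("wrist",p,T) for k,p in dict(sq=(355,120),ro=(338,185),bar=(320.3,247.7)).items()}
for n,P in dict(scene=dict(sq=(337,269),ro=(362,260),bar=(388,250)),side=dict(sq=(342,287),ro=(363,276),bar=(386.5,264))).items():
    for k in P: print(n,k,*cross(W[k],ray(n,P[k])), onz(n,P[k],89.7))
a=np.radians(-15.2); X=np.array([np.cos(a),np.sin(a),0]); Y=np.array([-np.sin(a),np.cos(a),0])
O=np.array([626,-28.8,0]); M=lambda p:np.array([X@(p-O),Y@(p-O),p[2]])
print("bar m",M(onz("wrist",(320.3,247.7),89.7,T)),"rockbezel m",M(onz("wrist",(321,322.7),88,T)))
o,v=ray("wrist",(552,139),T); 
for yy in (93,97,101):
    t=(yy-Y@(o-O))/(Y@v); p=M(o+t*v); th=np.arctan2(p[2]-112,118-p[0]); print(yy,p,np.hypot(p[2]-112,118-p[0]),th)
for n in ("scene","side"):
    g=cv2.imread(f"pics/{n}0.png"); cv2.imwrite(f"pics/{n}c.png",cv2.resize(g[160:320,250:450],None,fx=4,fy=3.75,interpolation=cv2.INTER_CUBIC))
```

```text
scene 100 [(array([362.27, 259.05]), np.int32(173)), (array([337.38, 268.47]), np.int32(175))]
scene 120 [(array([389.88, 249.2 ]), np.int32(198)), (array([362.13, 258.95]), np.int32(132)), (array([337.29, 268.42]), np.int32(153))]
scene 140 [(array([337.26, 268.34]), np.int32(131))]
side 100 [(array([362.55, 274.55]), np.int32(157)), (array([341.01, 286.03]), np.int32(155))]
side 120 [(array([341.24, 286.02]), np.int32(132))]
side 140 [(array([338.6 , 286.79]), np.int32(43))]
scene sq [546.55  67.64  85.37] 2.3461277248689463 [543.16  69.34  89.7 ]
scene ro [536.05  22.5   82.24] 2.0106450230673043 [531.26  26.41  89.7 ]
scene bar [523.71 -24.93  82.44] 1.7408016339361174 [519.43 -20.68  89.7 ]
side sq [546.92  67.61  80.64] 2.079740312950588 [540.3   74.51  89.7 ]
side ro [536.63  22.11  77.49] 0.6273685088707502 [528.89  32.84  89.7 ]
side bar [523.3  -27.16  76.71] 2.3878459595636112 [514.97 -15.51  89.7 ]
bar m [-100.21  -19.6    89.7 ] rockbezel m [-83.03 -80.54  88.  ]
93 [-24.24  93.   190.82] 162.624288314004 0.506024995519193
97 [ 11.74  97.   127.17] 107.33501830296073 0.14183958151337947
101 [ 47.73 101.    63.52] 85.36997707227422 -0.6039004287079317
```

View pics/sidec.png

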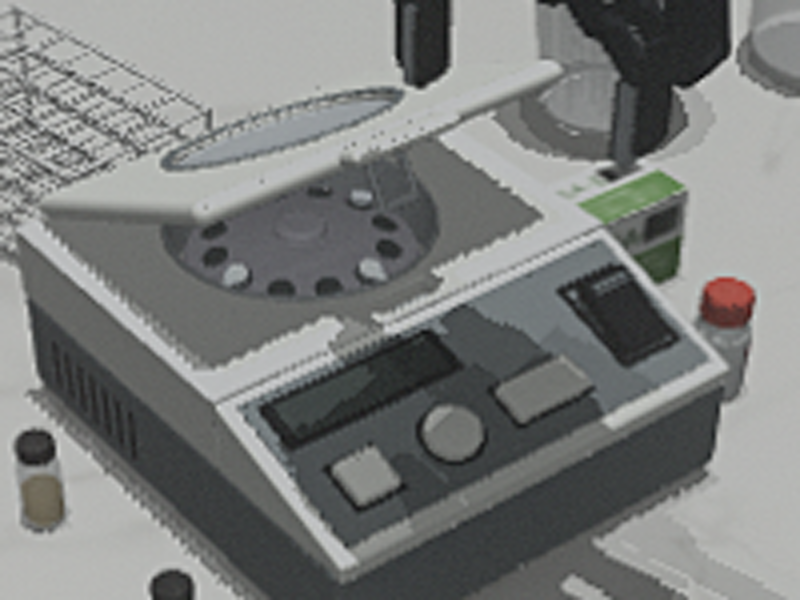

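The side crop (4 x 3.75, offset 250,160) shows the lid's front-left corner at crop (200,215), i.e. (300,217), and its front-right corner at (390,179). The thumb tab is at mid-edge, and the rocker's far end stands up at the upper right of the panel.

Run:
```python
from h import *
T=pose()
a=np.radians(-15.2); X=np.array([np.cos(a),np.sin(a),0]); Y=np.array([-np.sin(a),np.cos(a),0])
O=np.array([626,-28.8,0]); M=lambda p:np.array([X@(p-O),Y@(p-O),p[2]])
for n,p in (("side",(299,216)),):
    q,e=cross(ray("wrist",(552,139),T),ray(n,p)); print(q,e,M(q))
for yy in (-97,-92):
    o,v=ray("side",(390,178)); t=(yy-Y@(o-O))/(Y@v); print(M(o+t*v))
for yy in (97,92):
    o,v=ray("side",(299,216)); t=(yy-Y@(o-O))/(Y@v); print(M(o+t*v))
```

```text
[630.83  67.09 185.5 ] 1.5763939189724157 [-20.48  93.8  185.5 ]
[-19.86 -97.   183.96]
[-25.14 -92.   188.44]
[-24.47  97.   189.68]
[-16.25  92.   182.74]
```

Yaw is about -15.2°, and the lid's press point is near (621,-27,179), which gives an opening of about 0.45 rad. I'll close the fingers, turn so they close along the machine's y axis, and hover above the press point.

Emit:
move_arm(jaw=0, moves="-1.1 3.86 0 0 0 -12.47; -1.1 3.86 0 0 0 -12.47; -1.1 3.86 0 0 0 -12.47; -1.1 3.86 0 0 0 -12.47; -1.1 3.86 0 0 0 -12.47; -1.1 3.86 0 0 0 -12.47; -1.1 3.86 0 0 0 -12.47; -1.1 3.86 0 0 0 -12.47; -1.1 3.86 0 0 0 -12.47; -1.1 3.86 0 0 0 -12.47; -1.1 3.86 0 0 0 -12.47; -1.1 3.86 0 0 0 -12.47; -1.1 3.86 0 0 0 -12.47")

```text
time_s: 1.45
tool_pos: [621.5, -27.5, 231.3]
ee_rot: [0.133, 0.991, 0.0, -0.0]
ft_force: [0.9, -0.1, -0.2]
width: -0.3
gripper_force: 0.0
```

Run:
```python
from h import *
s=read_state(); print(s["joint_pos"],s["width"]); print(pose(s))
im=eyes.grab_frame("wrist")[:,:,::-1]; cv2.imwrite("pics/w1.png",im)
```

```text
[-0.1   0.33  1.09  0.    1.73 -1.41] -0.31716621611909995
[[ -0.96   0.26  -0.   621.49]
 [  0.26   0.96   0.   -27.48]
 [  0.    -0.    -1.   231.27]
 [  0.     0.     0.     1.  ]]
```

View pics/w1.png

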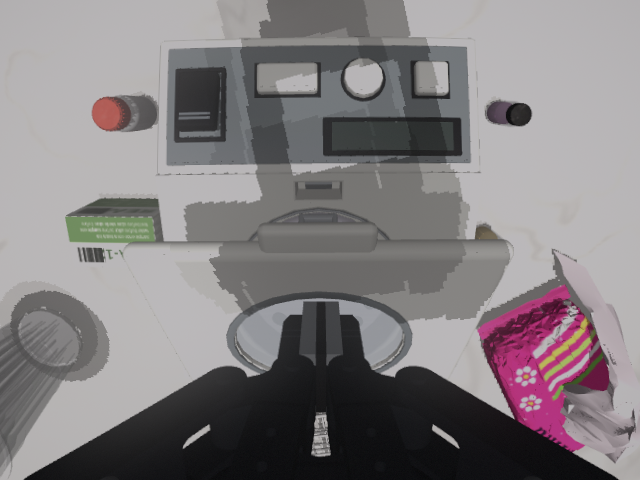

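The view is aligned with the machine: lid front edge at row 243 from column 125 to 512, tab at (318,237), bar key at (288,79), rocker at (201,104), round key at (363,78). The fingertips are on the middle line.

Run:
```python
from h import *
T=pose(); a=np.radians(-15.2); X=np.array([np.cos(a),np.sin(a),0]); Y=np.array([-np.sin(a),np.cos(a),0])
def m(p): return np.array([X@p,Y@p,p[2]])
print("tcp m",m(T[:3,3]))
for k,p in dict(sq=(431,78),ro=(363,77),bar=(288,79),bez=(200,104)).items():
    print(k,*[m(onz("wrist",p,z,T)) for z in (80,85,90)])
for k,p in dict(fl=(476,38),fr=(164,38)).items(): print(k,m(onz("wrist",p,72,T)))
for k,p in dict(bl=(481,174),br=(158,174)).items(): print(k,m(onz("wrist",p,103,T)))
for z in (165,175,185): print(z,m(onz("wrist",(125,243),z,T)),m(onz("wrist",(513,243),z,T)))
```

```text
tcp m [606.96 136.45 231.3 ]
sq [510.03 210.38  80.  ] [510.25 209.11  85.  ] [510.47 207.84  90.  ]
ro [510.01 164.44  80.  ] [510.24 163.95  85.  ] [510.46 163.46  90.  ]
bar [511.37 114.25  80.  ] [511.56 114.61  85.  ] [511.76 114.98  90.  ]
bez [526.99  53.58  80.  ] [526.93  54.98  85.  ] [526.86  56.38  90.  ]
fl [482.65 241.88  72.  ]
fr [482.75  29.49  72.  ]
bl [570.98 242.78 103.  ]
br [571.02  27.95 103.  ]
165 [597.58  29.45 165.  ] [597.56 240.88 165.  ]
175 [594.    34.55 175.  ] [593.98 235.83 175.  ]
185 [590.42  39.65 185.  ] [590.4  230.79 185.  ]
```

Emit:
move_arm(moves="-0.2 0 0.8 0 0 0; -0.2 0 1.65 0 0 0; -0.15 0 2 0 0 0; -0.05 0 2.3 0 0 0; 0.05 0 2.6 0 0 0; 0.16 0 2.9 0 0 0; 0.25 0 3.2 0 0 0; 0.32 0 3.5 0 0 0; 0.39 0 3.75 0 0 0; 0.43 0 4 0 0 0; 0.43 0 4 0 0 0")

```text
time_s: 2.6
tool_pos: [611.1, -24.6, 130.6]
ee_rot: [0.132, 0.991, 0.0, 0.0]
ft_force: [0.6, -0.4, 0.6]
width: -0.1
gripper_force: 0.5
```

Run:
```python
from h import *
s=read_state(); print(s["tool_pos"],s["ft_force"],s["moment"],s["time_s"])
im=eyes.grab_frame("wrist")[:,:,::-1]; cv2.imwrite("pics/w2.png",im)
```

```text
[611.12 -24.63 130.63] [ 0.56 -0.42  0.61] [-0.   -0.13  0.  ] 2.6
```

View pics/w2.png

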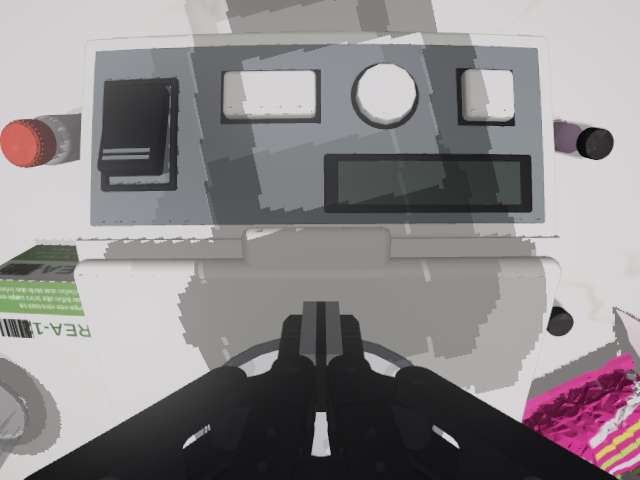

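The lid is nearly down with the tips on it, about 20 mm behind the front edge, and the tab covers the deck slot at (318,245). I'll press on through the latch.

Emit:
move_arm(moves="0.04 0 0.1 0 0 0; 0.05 0 0.2 0 0 0; 0.06 0 0.28 0 0 0; 0.06 0 0.36 0 0 0; 0.06 0 0.42 0 0 0; 0.06 0 0.42 0 0 0")

```text
time_s: 3.25
tool_pos: [609.5, -24.2, 120.3]
ee_rot: [0.132, 0.991, 0.0, -0.0]
ft_force: [1.8, -0.4, 1.1]
width: -0.1
gripper_force: 0.9
```

Emit:
move_arm(moves="0 0 0.04 0 0 0; 0 0 0.08 0 0 0; 0 0 0.12 0 0 0; 0 0 0.12 0 0 0")

```text
time_s: 3.65
tool_pos: [609.5, -24.3, 119.9]
ee_rot: [0.132, 0.991, -0.0, 0.0]
ft_force: [-5.4, -0.3, 13.1]
width: 0.0
gripper_force: 6.7
```

That is 13 N at z = 120, so the lid is on its stop. I'll lift off and look.

Emit:
move_arm(moves="0 0 0 0 0 0; 0 0 -0.5 0 0 0; 0 0 -1 0 0 0; 0 0 -2 0 0 0; 0 0 -3 0 0 0; 0 0 -3 0 0 0; 0 0 -3 0 0 0")

```text
time_s: 4.35
tool_pos: [609.7, -24.2, 193.1]
ee_rot: [0.132, 0.991, 0.0, 0.0]
ft_force: [0.3, 0.2, -0.3]
width: 0.1
gripper_force: 0.0
```

Run:
```python
from h import *
s=read_state(); print(s["tool_pos"],s["ft_force"]); print(pose(s)[:3,:3])
w=eyes.grab_frame("wrist")[:,:,::-1]; d=eyes.grab_frame("side")[:,:,::-1]
cv2.imwrite("pics/w3.png",w); c=cv2.resize(d[160:320,250:450],(400,320))
cv2.imwrite("pics/c3.png",np.hstack([cv2.resize(w,(400,300)),c[:300]]))
```

```text
[609.72 -24.24 193.06] [ 0.33  0.2  -0.32]
[[-0.97  0.26  0.  ]
 [ 0.26  0.97 -0.  ]
 [-0.    0.   -1.  ]]
```

View pics/c3.png

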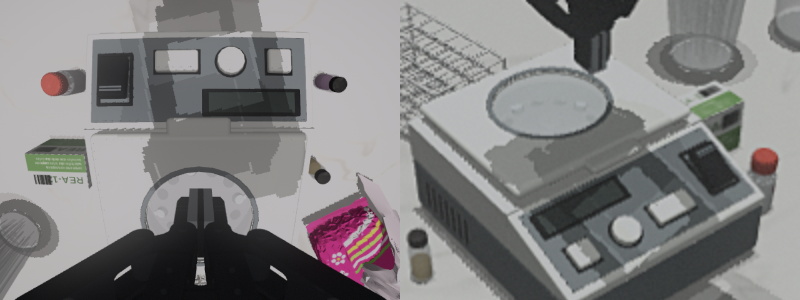

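The lid lies flat and stays shut by itself. Next is the rocker: tilt 20° to be square to the panel and hover over its far end.

Emit:
move_arm(moves="2.4 -3.2 0.8 0 -3.333 0; 2.4 -3.2 0.8 0 -3.333 0; 2.4 -3.2 0.8 0 -3.333 0; 2.4 -3.2 1.2 0 -3.333 0; 2.4 -3.2 1.6 0 -3.333 0; 2.4 -3.2 2.1 0 -3.333 0; 2.4 -3.2 2.4 0 -3.333 0; 2.4 -3.2 2.4 0 -3.333 0; 2.4 -3.2 2.4 0 -3.333 0")

```text
time_s: 5.35
tool_pos: [531.4, -85.6, 132.7]
ee_rot: [0.13, 0.976, -0.023, 0.172]
ft_force: [0.3, 0.1, 0.7]
width: -0.0
gripper_force: 0.0
```

```bash
cat >> h.py <<'E'
a=np.radians(-15.2); X=np.array([np.cos(a),np.sin(a),0]); Y=np.array([-np.sin(a),np.cos(a),0]); O=608.5*X+135.5*Y
def m(p): return np.array([X@(p-O),Y@(p-O),p[2]])
def w(q): return O+q[0]*X+q[1]*Y+np.array([0,0,q[2]])
def shift(q):
    T=pose(); print("tcp m",m(T[:3,3]),"tool shift units",T[:3,:3].T@(w(q)-T[:3,3])/25)
E
python3 - <<'E'
from h import *
s=read_state();T=pose(s); im=eyes.grab_frame("wrist")[:,:,::-1]; cv2.imwrite("pics/w4.png",im)
print(T[:3,2],s["ft_force"]); shift([-66.4,-78.5,106.1])
E
```

```text
[ 0.33 -0.09 -0.94] [0.34 0.15 0.72]
tcp m [-73.16 -78.85 133.15] tool shift units [0.12 0.01 1.11]
```

View pics/w4.png

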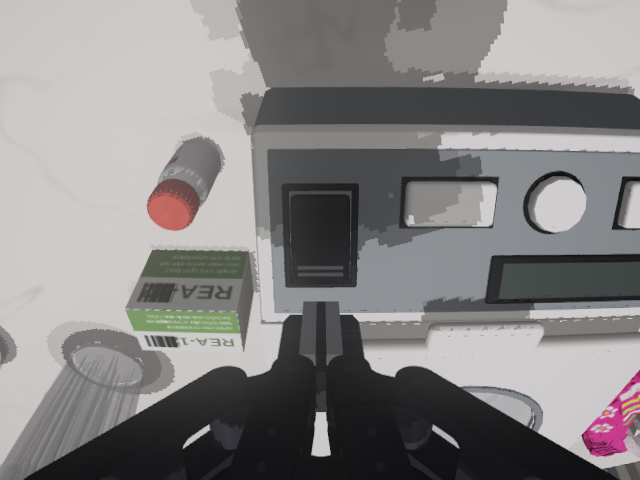

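The rocker (columns 285–357, far-end marks at row 270) is centred on the fingers at column 320. I'll press along the tool axis.

Emit:
move_arm(moves="0.1 0 0.4 0 0 0; 0.1 0 0.8 0 0 0; 0.1 0 0.92 0 0 0; 0.1 0 1.0 0 0 0; 0.1 0 1.06 0 0 0; 0.1 0 1.12 0 0 0; 0.1 0 1.12 0 0 0")

```text
time_s: 6.1
tool_pos: [538.3, -87.8, 106.2]
ee_rot: [0.13, 0.976, -0.023, 0.173]
ft_force: [-0.2, -1.0, 2.1]
width: 0.4
gripper_force: 0.6
```

Run:
```python
from h import *
print(read_state()["ft_force"]); shift([-66.4,-78.5,106.1]); cv2.imwrite("pics/w5.png",eyes.grab_frame("wrist")[:,:,::-1])
```

```text
[-0.19 -1.    2.12]
tcp m [-65.98 -79.08 106.2 ] tool shift units [ 0.02  0.02 -0.  ]
```

Emit:
move_arm(moves="0 0 0.04 0 0 0; 0 0 0.08 0 0 0; 0 0 0.12 0 0 0; 0 0 0.16 0 0 0; 0 0 0.16 0 0 0")

```text
time_s: 6.65
tool_pos: [539.2, -88.0, 103.0]
ee_rot: [0.13, 0.976, -0.023, 0.172]
ft_force: [-7.9, 0.7, 12.9]
width: 0.1
gripper_force: 6.3
```

Emit:
move_arm(moves="0 0 0.16 0 0 0; 0 0 -0.4 0 0 0; 0 0 -1.2 0 0 0; 0 0 -1.6 0 0 0; 0 0 -1.6 0 0 0")

```text
time_s: 7.15
tool_pos: [526.2, -84.4, 140.5]
ee_rot: [0.13, 0.976, -0.023, 0.173]
ft_force: [0.5, -0.4, -0.5]
width: -0.4
gripper_force: 0.0
```

Run:
```python
from h import *
a4=cv2.imread("pics/w4.png"); im=eyes.grab_frame("wrist")[:,:,::-1]; cv2.imwrite("pics/w6.png",im)
cv2.imwrite("pics/c6.png",np.hstack([cv2.resize(i[150:350,240:520],(400,286)) for i in (a4,im)]))
print(read_state()["ft_force"])
# key tip target: key top at panel x=-97 +8 normal
n=np.array([-np.sin(np.radians(20)),0,np.cos(np.radians(20))]); k=np.array([-97,-20.7,82.2])+8*n
print(k); shift(k+30*n); shift(k)
T=pose(); print([m(onz("wrist",p,k[2],T)) for p in [(449,203),(557,206)]])
```

```text
[-0.25  0.51  0.89]
[-99.74 -20.7   89.72]
tcp m [-78.89 -79.1  139.3 ] tool shift units [1.46 2.34 0.38]
tcp m [-78.89 -79.1  139.3 ] tool shift units [1.46 2.34 1.58]
[array([-102.01,  -21.47,   89.72]), array([-100.81,   30.41,   89.72])]
```

View pics/c6.png

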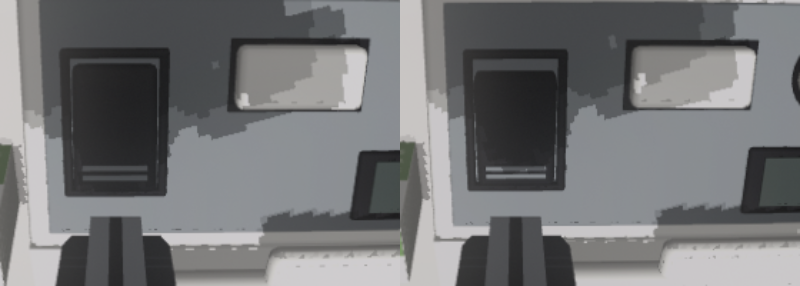

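The before/after crop shows the far-end marks narrower relative to the bezel (0.60 down to 0.57), which suggests the far end dropped about 8 mm. I'll confirm this numerically from the marks.

Run:
```python
from h import *
c=eyes.camera_params("wrist"); K=c["intrinsics"]
def proj(p,T):
    q=np.linalg.inv(T@c["mount"])@np.r_[p,1]; d=np.array([q[0],-q[1]])/-q[2]; return K[:2,:2]@d*(1+c["k1"]*d@d)+K[:2,2]
n=np.array([-np.sin(.349),0,np.cos(.349)]); t=np.array([np.cos(.349),0,np.sin(.349)]); P=np.array([-83,-78,87.3])+3*n
Tn=pose(); d=m(Tn[:3,3]); To=Tn.copy(); To[:3,3]=w([-73.16,-78.85,133.15])
for f,T in (("w4",To),("w6",Tn)):
    g=cv2.imread(f"pics/{f}.png",0)
    col=[np.median(g[r,305:335]) for r in range(230,300)]
    pk=[230+i for i,v in enumerate(col) if v>col[i-3]+15]
    ro=g[:, :].astype(int)
    rows=[r for r in range(235,290) if 60<np.median(g[r,310:330])<140]
    xs={r:(lambda a:(a.min(),a.max()))(np.where(g[r,290:350]>65)[0]+290) for r in rows[:8]}
    print(f,rows,xs)
    for nm,al in (("off",.2),("on",-.2)):
        u=np.cos(al)*t+np.sin(al)*n; v=-np.sin(al)*t+np.cos(al)*n
        print(nm,[proj(w(P+s*u+9*v),T).round(1) for s in (-20,13,17,20)], "bezel far/near",[proj(w(P-3*n+s*t+4*n),T).round(1)[1] for s in (23,-23)])
```

```text
w4 [266, 267, 268, 269, 273, 274, 275, 287] {266: (np.int64(298), np.int64(342)), 267: (np.int64(291), np.int64(342)), 268: (np.int64(291), np.int64(342)), 269: (np.int64(298), np.int64(312)), 273: (np.int64(291), np.int64(342)), 274: (np.int64(291), np.int64(342)), 275: (np.int64(298), np.int64(342)), 287: (np.int64(290), np.int64(349))}
off [array([323.7, 189.1]), array([323.6, 265.1]), array([323.6, 274.1]), array([323.6, 280.8])] bezel far/near [np.float64(280.2), np.float64(183.6)]
on [array([323.9, 201.8]), array([323.5, 268. ]), array([323.4, 275.3]), array([323.4, 280.6])] bezel far/near [np.float64(280.2), np.float64(183.6)]
w6 [266, 267, 268, 269, 271, 272, 273, 274, 275, 283, 284] {266: (np.int64(293), np.int64(349)), 267: (np.int64(293), np.int64(348)), 268: (np.int64(293), np.int64(348)), 269: (np.int64(293), np.int64(348)), 271: (np.int64(293), np.int64(348)), 272: (np.int64(293), np.int64(348)), 273: (np.int64(293), np.int64(348)), 274: (np.int64(293), np.int64(348))}
off [array([324.1, 192.6]), array([324. , 265.2]), array([324. , 273.8]), array([324. , 280.2])] bezel far/near [np.float64(279.7), np.float64(187.3)]
on [array([324.3, 204.8]), array([323.9, 268. ]), array([323.8, 274.9]), array([323.8, 280. ])] bezel far/near [np.float64(279.7), np.float64(187.3)]
```

Run:
```python
from h import *
for f in ("w4","w6"):
    im=cv2.imread(f"pics/{f}.png",0).astype(int)
    print(f,"col",[int(v) for v in np.median(im[178:215,315:328],axis=1)])
    print("far",[int(v) for v in np.median(im[258:296,315:328],axis=1)])
    for r in (220,260,263): print(r,list(im[r,280:304]),list(im[r,338:362]))
```

```text
w4 col [74, 74, 74, 74, 73, 52, 36, 34, 37, 35, 35, 33, 46, 68, 73, 73, 46, 32, 33, 35, 35, 36, 36, 36, 37, 36, 36, 36, 36, 36, 36, 36, 36, 36, 36, 36, 35]
far [41, 41, 41, 42, 42, 42, 42, 45, 75, 80, 80, 64, 47, 44, 54, 77, 80, 80, 58, 46, 45, 45, 45, 45, 45, 44, 51, 54, 54, 91, 141, 146, 146, 146, 146, 146, 146, 146]
220 [np.int64(83), np.int64(83), np.int64(73), np.int64(55), np.int64(51), np.int64(51), np.int64(51), np.int64(50), np.int64(49), np.int64(58), np.int64(68), np.int64(50), np.int64(48), np.int64(47), np.int64(47), np.int64(47), np.int64(47), np.int64(47), np.int64(46), np.int64(45), np.int64(45), np.int64(44), np.int64(43), np.int64(43)] [np.int64(34), np.int64(34), np.int64(33), np.int64(33), np.int64(33), np.int64(34), np.int64(33), np.int64(33), np.int64(33), np.int64(32), np.int64(30), np.int64(29), np.int64(71), np.int64(40), np.int64(32), np.int64(32), np.int64(32), np.int64(31), np.int64(31), np.int64(32), np.int64(72), np.int64(73), np.int64(73), np.int64(73)]
260 [np.int64(148), np.int64(149), np.int64(148), np.int64(148), np.int64(87), np.int64(59), np.int64
[... 2965 characters left out ...]
64(140)]
263 [np.int64(145), np.int64(145), np.int64(144), np.int64(145), np.int64(144), np.int64(145), np.int64(98), np.int64(62), np.int64(62), np.int64(63), np.int64(64), np.int64(59), np.int64(55), np.int64(124), np.int64(66), np.int64(56), np.int64(58), np.int64(58), np.int64(59), np.int64(59), np.int64(58), np.int64(58), np.int64(57), np.int64(56)] [np.int64(44), np.int64(44), np.int64(44), np.int64(44), np.int64(44), np.int64(44), np.int64(45), np.int64(48), np.int64(47), np.int64(43), np.int64(111), np.int64(87), np.int64(49), np.int64(51), np.int64(53), np.int64(51), np.int64(48), np.int64(52), np.int64(139), np.int64(141), np.int64(141), np.int64(141), np.int64(141), np.int64(140)]
```

The mark spacing shrank from 7.0 to 5.3 px (ratio 0.76; predicted off to on: 0.77). The press also went to about 3.4 mm beyond level against a 13 N stop, so the rocker is on. Now the bar key: hover first.

Emit:
move_arm(moves="0.7 1.2 0 0 0 0; 1.4 2.34 0 0 0 0; 1.4 2.34 0.2 0 0 0; 1.4 2.34 0.38 0 0 0; 1.4 2.34 0.38 0 0 0; 1.4 2.34 0.38 0 0 0")

```text
time_s: 7.8
tool_pos: [512.8, -21.0, 118.2]
ee_rot: [0.131, 0.976, -0.023, 0.172]
ft_force: [0.0, -0.5, 0.5]
width: -0.2
gripper_force: 0.0
```

Run:
```python
from h import *
s=read_state(); T=pose(s); im=eyes.grab_frame("wrist"); cv2.imwrite("pics/w7.png",im[:,:,::-1])
g=cv2.cvtColor(im,cv2.COLOR_RGB2GRAY)
shift([-99.2,-20.7,89.7])
for f in (100,120):
  for c,st in keys(im,f,1000,20000):
    if c[1]<330: print(f,c,st, m(onz("wrist",c,89.7,T)))
```

```text
tcp m [-108.1   -21.35  118.52] tool shift units [0.06 0.03 1.21]
```

Run:
```python
from h import *
T=pose(); im=cv2.imread("pics/w7.png"); g=cv2.cvtColor(im,cv2.COLOR_BGR2GRAY)
c=cv2.Canny(g,40,100)
for p in ([-99.7,-20.7,89.7],[-99.7,29.3,89.7]):
    ci=eyes.camera_params("wrist"); K=ci["intrinsics"]; q=np.linalg.inv(T@ci["mount"])@np.r_[w(p),1]; d=np.array([q[0],-q[1]])/-q[2]; print("pred",K[:2,:2]@d*(1+ci["k1"]*d@d)+K[:2,2])
dark=((g<60)&(np.arange(480)[:,None]<310)).astype(np.uint8)
n,l,s,ce=cv2.connectedComponentsWithStats(dark)
print([(list(s[i]),ce[i].round(0)) for i in range(1,n) if s[i][4]>150])
for r in (230,255): print(r,list(map(int,g[r,250:430:4])))
for col in (290,350): print(col,list(map(int,g[190:310:4,col])))
```

```text
pred [323.03 285.48]
pred [431.6 285.1]
[([np.int32(595), np.int32(245), np.int32(34), np.int32(30), np.int32(722)], array([611., 260.])), ([np.int32(489), np.int32(254), np.int32(59), np.int32(49), np.int32(396)], array([510., 267.])), ([np.int32(300), np.int32(258), np.int32(58), np.int32(3), np.int32(172)], array([329., 259.])), ([np.int32(178), np.int32(264), np.int32(59), np.int32(46), np.int32(219)], array([217., 273.])), ([np.int32(167), np.int32(274), np.int32(61), np.int32(36), np.int32(1487)], array([200., 294.]))]
230 [169, 165, 142, 143, 142, 142, 142, 149, 168, 168, 145, 142, 142, 142, 142, 142, 141, 142, 142, 142, 142, 142, 142, 142, 142, 142, 168, 149, 168, 142, 142, 142, 142, 142, 145, 149, 143, 169, 169, 165, 142, 169, 170, 161, 147]
255 [146, 146, 146, 146, 147, 147, 147, 147, 147, 146, 147, 131, 132, 88, 87, 88, 87, 87, 87, 87, 87, 87, 87, 86, 87, 101, 102, 101, 145, 145, 146, 145, 145, 146, 146, 145, 146, 145, 146, 145, 135, 64, 54, 58, 62]
290 [72, 72, 72, 72, 113, 125, 126, 142, 142, 142, 145, 85, 101, 101, 131, 132, 146, 65, 108, 161, 211, 211, 211, 211, 211, 211, 211, 211, 211, 147]
350 [71, 71, 71, 71, 118, 125, 127, 143, 141, 142, 142, 83, 99, 99, 85, 101, 102, 56, 111, 141, 169, 176, 207, 211, 211, 211, 211, 211, 211, 146]
```

The key top spans about rows 264–306, centre 285 (predicted 285.5), so the fingers are lined up. I'll press gently.

Emit:
move_arm(moves="0.05 0.02 0.5 0 0 0; 0.05 0.02 1 0 0 0; 0.05 0.02 1.15 0 0 0; 0.05 0.02 1.22 0 0 0; 0.05 0.02 1.28 0 0 0; 0.05 0.02 1.34 0 0 0; 0.05 0.02 1.34 0 0 0")

```text
time_s: 8.55
tool_pos: [522.7, -22.4, 86.9]
ee_rot: [0.13, 0.976, -0.023, 0.172]
ft_force: [-3.9, 0.7, 3.2]
width: 0.1
gripper_force: 1.8
```

Run:
```python
from h import *
print(read_state()["ft_force"]); shift([-99.74+4*.342,-20.7,89.72-4*.94])
```

```text
[-3.88  0.7   3.24]
tcp m [-98.16 -20.08  86.89] tool shift units [ 0.02 -0.02  0.03]
```

Emit:
move_arm(moves="0 0 0.04 0 0 0; 0 0 0.08 0 0 0; 0 0 0.12 0 0 0; 0 0 0.12 0 0 0; 0 0 0.12 0 0 0")

```text
time_s: 9.05
tool_pos: [523.5, -22.5, 85.4]
ee_rot: [0.13, 0.976, -0.023, 0.172]
ft_force: [-17.7, 2.4, 17.0]
width: 0.1
gripper_force: 11.0
```

Run:
```python
from h import *
for i in range(3):
    cv2.imwrite(f"pics/f{i}.png",eyes.grab_frame("side")[:,:,::-1]); print(read_state()["ft_force"],read_state()["tool_pos"])
shift([-99.74+4*.342,-20.7,89.72-4*.94])
```

```text
[-16.2    2.23  17.02] [523.5  -22.55  85.43]
[-17.08   2.32  16.4 ] [523.5  -22.56  85.43]
[-17.19   1.9   16.73] [523.47 -22.56  85.4 ]
tcp m [-97.43 -20.02  85.4 ] tool shift units [ 0.03 -0.03 -0.03]
```

The key is bottomed out (4 mm below its rest height) and held steadily with about 24 N, inside the 1.5–40 N window. I'm handing in.

```bash
python3 -c "
from cell import workorder; print(workorder.finish_job())"
```

```text
the job is handed in; nothing more can be done
None
```

I handed the job in at about 9 s with the lid latched, the rocker on and the bar key held fully down at about 24 N; the hand-in gave no pass or fail result, and the rocker and key states are my readings from images, positions and forces.

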